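Fit the pill wheel into the bedside dispenser and hold it down

TASK

Slide the dispenser's shutter by its upright tab all the way open to its end stop, then take the pill wheel from its ring stand by the bar knob, turn it until the four wings of its stem mesh with the cross-shaped socket that the shutter uncovered, and slide it fully home. A spring in the socket pushes the wheel back up, so finish while still holding the wheel pressed fully down with the fingers: do not let go. Leave the other things on the nightstand where they are.

Things in the scene. Friction and masses are not known exactly. Their poses are not given: they have to be found in the camera images.
- shutter (a joint): travel (m) of the sliding shutter on the dispenser, a fixed white box 110 (x) by 156 (y) by 50 mm high: 0 closed, covering the socket; 0.052 at the open end stop; starts at 0 to 0.015. It slides along +y of shutter_tab with about 2 N of friction and stays where it is left.
- shutter_tab (a point): centre of the upright tab on the shutter, 70 mm above the nightstand; y is the way the shutter opens, z up. Tab 34 (x) by 14 (y) by 32 mm high, standing on the flat shutter plate (62 mm wide, top at 54 mm, from 64 mm behind to 10 mm ahead of the tab's centre). Fully open, the tab's centre is 86 mm from the socket's axis along +y.
- coupling_top (a point): centre of the mouth of the cross-shaped socket, in the flat top of the round fixed aluminium coupling sunk in the dispenser, 46 mm above the nightstand; z up, x and y along the cross's arms, which are 34 mm over all, 10 mm wide, 30 mm deep. Its turn differs from run to run, whatever the dispenser's, and is fixed during a run. The cross looks the same every quarter turn.
- plunger (a joint): spring pin, 8.6 mm across, in the middle of the socket, in m pressed down: 0 when free (its top 14 mm below the socket's mouth), 0.006 when the wheel is fully home. It takes about 3 N to start and 7 N at 0.006; the wheel's weight alone does not press it down.
- wheel_knob (a point): centre of the grey bar knob, 40 (x) by 14 (y) by 34 mm high, on top of the loose clear pill wheel (80 mm diameter, 16 mm thick, about 110 g; its top is 17 mm below this point). z up, x along the bar. At the start the wheel lies in a fixed wooden ring stand (about 72 mm outside, 36 mm high), stem hanging free inside, this point 69 mm above the nightstand.
- wheel_shoulder (a point): centre of the underside of the wheel's hub (34 mm diameter), on the axis, 45 mm below wheel_knob, same axes. The stem begins here: 20 mm long, four wings in a cross along x and y (two parallel to the knob's bar), 30 mm over all, 7 mm thick (26 and 4.5 mm in the lowest 4 mm). Fully home, this face rests on the coupling and coincides with coupling_top.
- wheel: the pill wheel itself, origin at the lower end of its stem on its axis, 65 mm below wheel_knob, same axes.
- teacup: bystander: speckled brown teacup, 80 mm wide, 62 mm high, origin under its centre
- tweezers: bystander: steel tweezers, 105 mm long, 6 mm high, lying along their x, origin under the middle
- bottle: bystander: capped white plastic bottle, 48 mm diameter, 95 mm high, origin under its centre
- clock: bystander: alarm clock, 45 mm by 110 mm by 72 mm high, origin under its centre
- cream_jar: bystander: low amber cream jar, 60 mm diameter, 45 mm high, origin under its centre
- glasses_case: bystander: spectacles case, 155 mm by 58 mm by 36 mm high, long along its x, origin under its centre
Mind the look-alikes: they are no part of the job. What is shaped like the wheel but turquoise is not meant. What is shaped like the part that bears shutter but yellow is not meant.

How it is judged:
By the outcome, as a careful person would: the job done as asked, in the order asked, and still so for the second after the job is handed in, while the arm keeps its last pose, push and grip.
It also fails if it takes over 64 s, if anything falls off the work surface, if the arm or the gripper's body presses on something with over 40 N, if the wrist force passes 120 N, or if a joint passes its speed limit or range.

ROBOT

A 6-joint arm with a two-finger parallel gripper is mounted at the origin on the work surface. World frame = base frame: x ahead of the robot, y to its left, z up, the work surface at z = 0. Lengths are in mm, angles in rad, forces in N, time in s.
With the tool pointing down it reaches from about 325 to 925 mm from the base axis. Payload 3.1 kg.
Tool frame: the origin (TCP) lies midway between the tips of the shut fingers; the grasp point (between the pads) lies 19 mm behind it (manip.pinch_z is the distance from the TCP to the grasp point, in mm); x points along the fingers, z is the direction in which the jaws open and shut, and the axes are right-handed (so a half turn about x gives the same grasp; the last joint's range is limited). The gripper opens to 85 mm and grips with 20 to 120 N. Pads are 22 mm wide; open, the fingers measure 114 mm over their backs; the gripper's body (76 mm by 85 mm) begins 54 mm behind the grasp point. The pads swing forward as they close: fully open they stand 13 mm farther back than shut.
Start: joints at [1.119, 0.217, 1.613, -0, 1.311, -0.112], TCP at [208.294, 589.282, 231.3] pointing down, gripper open.
Joint ranges: [-2.75, 2.75], [-0.78, 2.1], [0.31, 2.55], [-1.13, 4.27], [0.13, 2.63], [-2.58, 2.58]. Speed limits (rad/s): [2.79, 2.79, 3.14, 3.14, 3.14, 3.14].

INTERFACE

Orientations are given as a rotation vector (axis times angle).
In Python, from bench import status, eyes, sign_off, outline_of, manip gives the robot as it stands.
- The arm moves only by the shell command python3 -m handwheel 'ROWS' [OPENING] [FORCE]. ROWS is JSON, a list of rows, each an object of numbers: "dx", "dy", "dz": the shift along the tool's x, y, z each as a share of 30 mm, from -1 to 1; "wx", "wy", "wz": the turn, a rotation vector about the tool's x, y, z each as a share of 0.15 rad, from -1 to 1. A call has 1 to 12 rows; each row shifts and turns the commanded pose from where the row before left it, along the tool's axes as they then stand; what a row does not reach is not made up. A row lasts 1/10 s, in which the tool goes at most 50 mm and 8.59 degrees, less where a joint would pass 70% of its speed; a pose out of reach is approached as far as the arm can. A call with a number of a shift or a turn outside -1 to 1 is refused whole. A call with a gripper value outside its range is refused whole. OPENING is the opening, from -1 (shut) to 1 (fully open), set as the call begins (- or left out, the last holds). The fingers move at their own pace and stop on an object; FORCE is the grip in N (left out, the last holds). Time passes only in rows, so rows that do not move let the fingers close. It gives the time, the measured TCP pose, the force and the opening at its end, in the units of the state.
- status.get_obs(): the state, without advancing time (a new reading comes with each control period).
- eyes.camera(name): name is "scene" or "top" or "wrist"; returns a dict with "img" (400x640x3 uint8, blue, green, red), "camera_matrix" (3x3 intrinsics, pixels), "k1" (the pictures are not rectified: a ray, as slopes to the right and down, at radius r is drawn at 1 + k1 r^2 times it, then the intrinsics apply), "eye" and "orientation" of the camera in the world; the wrist camera has in their place "tool_from_camera" (4x4, takes a point from camera to tool coordinates, whose origin is the TCP and whose axes are the tool frame's). Camera axes: x right, y down, z forward; pixel columns grow to the right and rows downward; lengths in mm; the calibration is good to about 2 mm. A picture is of the moment at which its call begins: read the wrist's pose just before it. There is no depth.
- sign_off(): hands the job in, once; it reports no verdict.
Trained networks look in a picture, given as the dict that the camera call returned (one of the last four; its "shot" number tells which), for a name from the list of things; names that differ only in an ending like _2 or _b are one class to them, and where a whole thing is asked for, a point or a joint stands for the part that bears it (a point fixed in the world has none). Each returns a list of dicts, best first, with "conf" (0 to 1); they miss things now and then, are a little off and sometimes report something else, mostly with a low value. They report only what shows in the picture. A call takes as long as a camera call. They do not tell look-alikes from the thing itself.
- outline_of(picture, target): "mask" (400x640 bool, what is visible of it) and "bbox" ([left, top, width, height] in pixels, round what is visible of it).
The state is a dict: "time": time; "joint_positions": joint angles; "joint_vel": joint speeds; "effort": joint torques, N m; "eef_pos": TCP position; "orientation": TCP orientation; "wrist_force": force on the tool from outside, world axes, zero at the start; "torque": the same for the moment, N m; "width": opening from 0.0 (shut) to 1.0 (fully open).
Only numpy, scipy, OpenCV 4.12 (cv2) and the standard library are available. Lean on these libraries where they do the work, as an engineer would, in place of code of your own. Each camera call takes 0.05 s, during which the arm holds its last target.

## Working session

There is one attempt and no reset: what is moved stays moved. The work goes in short steps, Python scripts to look and compute and a shell command to move; the robot and the scene stay as the last step left them, time stands still between calls to the robot, and variables do not carry over. Pictures are saved under pics/ and viewed, and the job is handed in when it is done.

```bash
ls; mkdir -p pics; python3 - <<'E'
from bench import status, eyes, manip
import cv2
print(status.get_obs())
print([a for a in dir(manip) if a[0]!='_'], manip.pinch_z)
for n in ("scene","top","wrist"):
    c=eyes.camera(n); cv2.imwrite(f"pics/{n}0.png",c["img"])
    print({k:v for k,v in c.items() if k!="img"})
E
```

```text
pics
{'time': 0.0, 'joint_positions': array([ 1.11878404e+00,  2.17774046e-01,  1.61494074e+00,  3.32894371e-05,
        1.31129235e+00, -1.12184684e-01]), 'joint_vel': array([-1.22519752e-03, -1.97507562e-05, -1.03206010e-04, -1.02475061e-03,
        1.12473031e-03, -8.80909096e-04]), 'effort': array([ 8.01085498e-04, -3.96850491e+01, -3.03853083e+01,  1.76844856e-05,
        9.70280380e-03,  2.06202841e-06]), 'eef_pos': array([207.92922115, 588.53126344, 229.95248649]), 'orientation': array([-0.95655657,  1.35320748,  0.95467567]), 'wrist_force': array([-0.37824142,  0.19430558, -0.24065134]), 'torque': array([-0.02330285, -0.02602362, -0.00967805]), 'width': 1.003282391337567}
['Unreachable', 'pinch_z'] 18.700000000000003
{'camera_matrix': array([[460.31936746,   0.        , 322.88582082],
       [  0.        , 460.31936746, 191.93830068],
       [  0.        ,   0.        ,   1.        ]]), 'k1': -0.1330595174757704, 'eye': array([1266.73271516, -688.29211215, 1080.48802753]), 'orientation': array([-2.19490746, -0.96621381,  0.37477463]), 'shot': 1}
{'camera_matrix': array([[420.
[... 179 characters left out ...]
rray([ 369.17900388,   12.24059315, 1157.71120481]), 'orientation': array([-2.16593057,  2.12937672, -0.16692846]), 'shot': 2}
{'camera_matrix': array([[278.36126836,   0.        , 318.90679555],
       [  0.        , 278.36126836, 200.18520953],
       [  0.        ,   0.        ,   1.        ]]), 'k1': -0.04739440737587705, 'tool_from_camera': array([[ 2.64790330e-04, -3.20518916e-01,  9.47242078e-01,
        -1.42954649e+02],
       [-2.64328518e-04, -9.47242101e-01, -3.20518850e-01,
         8.30376562e+01],
       [ 9.99999930e-01, -1.65512803e-04, -3.35542838e-04,
         9.88926925e-01],
       [ 0.00000000e+00,  0.00000000e+00,  0.00000000e+00,
         1.00000000e+00]]), 'shot': 3}
```

View pics/top0.png

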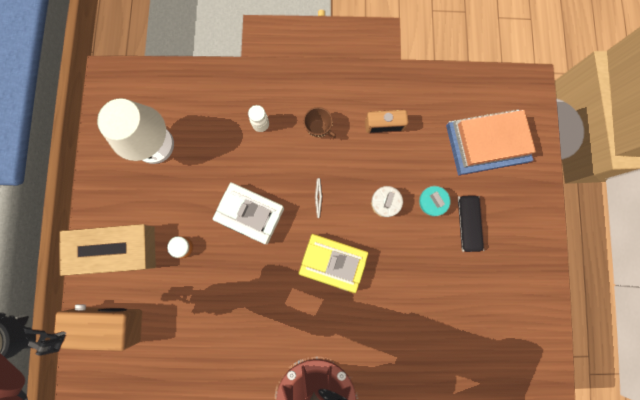

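View pics/scene0.png

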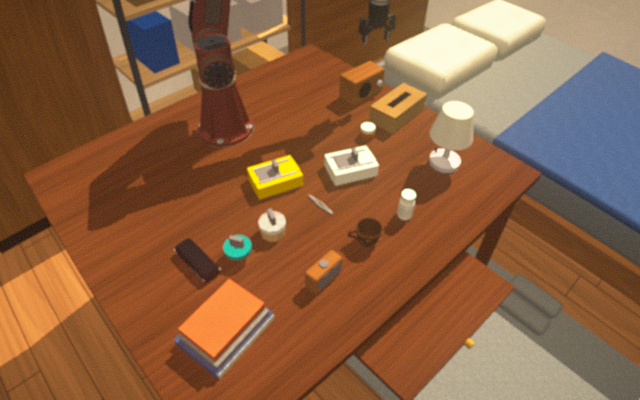

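View pics/wrist0.png

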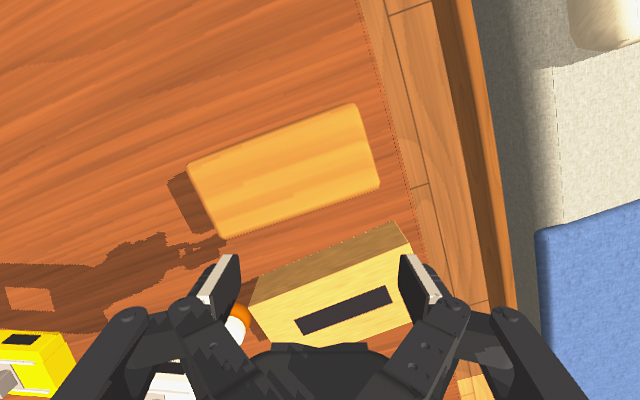

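The candidates are:
- **Dispenser:** white at top px (249,212), or yellow at (334,263), which is the look-alike.
- **Wheel:** clear/white at (387,201), or turquoise at (435,200), which is the look-alike.

I choose the white dispenser and the clear wheel, and will check both in crops.

```bash
cat > h.py <<'E'
import numpy as np, cv2
from scipy.spatial.transform import Rotation as R
from bench import status, eyes, outline_of
def cam(name):
    o=status.get_obs(); c=eyes.camera(name)
    if name=="wrist":
        T=np.eye(4);T[:3,:3]=R.from_rotvec(o["orientation"]).as_matrix();T[:3,3]=o["eef_pos"]
        M=T@c["tool_from_camera"]
    else:
        M=np.eye(4);M[:3,:3]=R.from_rotvec(c["orientation"]).as_matrix();M[:3,3]=c["eye"]
    c["M"]=M; return c
def ray(c,uv):
    K=c["camera_matrix"]; k=c["k1"]
    d=(np.asarray(uv,float)-K[:2,2])/K[0,0]
    s=d.copy()
    for _ in range(30): s=d/(1+k*(s@s))
    return c["M"][:3,:3]@np.array([s[0],s[1],1.])
def at_z(c,uv,z):
    r=ray(c,uv); e=c["M"][:3,3]; return e+r*(z-e[2])/r[2]
def proj(c,P):
    P=np.atleast_2d(P); q=(P-c["M"][:3,3])@c["M"][:3,:3]
    s=q[:,:2]/q[:,2:]; s=s*(1+c["k1"]*(s**2).sum(1,keepdims=True))
    return s*c["camera_matrix"][0,0]+c["camera_matrix"][:2,2]
def tri(obs):  # list of (cam,uv)
    A=np.zeros((3,3));b=np.zeros(3)
    for c,uv in obs:
        d=ray(c,uv);d/=np.linalg.norm(d);P=np.eye(3)-np.outer(d,d);A+=P;b+=P@c["M"][:3,3]
    return np.linalg.solve(A,b)
def crop(c,x,y,w,h,f,name):
    im=cv2.resize(c["img"][y:y+h,x:x+w],None,fx=f,fy=f,interpolation=cv2.INTER_CUBIC); cv2.imwrite("pics/"+name,im)
def Rdown(yaw):  # tool x down; tool z (jaw axis) at yaw in world
    z=np.array([np.cos(yaw),np.sin(yaw),0]);x=np.array([0,0,-1.]);return np.column_stack([x,np.cross(z,x),z])
def go(p,yaw):
    """shift in tool axes units of 30mm, turn about tool axes units 0.15, from current pose (shift expressed in current tool axes)"""
    o=status.get_obs();A=R.from_rotvec(o["orientation"]).as_matrix()
    best=min((yaw+k*np.pi for k in (-2,-1,0,1,2)),key=lambda y:np.linalg.norm(R.from_matrix(A.T@Rdown(y)).as_rotvec()))
    w=R.from_matrix(A.T@Rdown(best)).as_rotvec()
    d=A.T@(np.asarray(p)-o["eef_pos"])
    print("d/30",(d/30).round(2),"w/.15",(w/.15).round(2),"| in goal axes d/30",(Rdown(best).T@(np.asarray(p)-o["eef_pos"])/30).round(2),"yaw",round(best,3))
def st():
    o=status.get_obs();A=R.from_rotvec(o["orientation"]).as_matrix()
    print("t",round(o["time"],2),"p",o["eef_pos"].round(1),"zyaw",round(np.arctan2(A[1,2],A[0,2]),4),"tilt",A[:2,0].round(3),"F",o["wrist_force"].round(1),"T",o["torque"].round(2),"w",round(o["width"],3),"q",o["joint_positions"].round(2))
E
python3 - <<'E'
from h import *
st()
c=cam("top"); s=cam("scene")
crop(c,190,150,280,160,2.8,"tc.png"); crop(s,210,130,190,140,4,"sc.png")
for n in ("shutter","wheel","coupling_top","clock","tweezers"):
    for cc,l in((c,"top"),(s,"scene")):
        for r in outline_of(cc,n):
            ys,xs=np.nonzero(r["mask"]);print(n,l,round(r["conf"],2),r["bbox"],xs.mean().round(1),ys.mean().round(1))
E
```

```text
t 0.15 p [208.  588.7 230.3] zyaw 1.231 tilt [-0.001 -0.002] F [ 0.3 -0.3 -0. ] T [ 0.02  0.03 -0.04] w 0.997 q [ 1.12  0.22  1.61  0.    1.31 -0.11]
shutter top 0.9 [325.0, 253.2, 34.2, 26.9] 341.7 265.6
shutter top 0.75 [234.5, 199.5, 34.1, 30.8] 252.5 214.9
shutter scene 0.85 [257.8, 163.8, 23.0, 17.4] 268.9 171.5
shutter scene 0.59 [337.2, 148.8, 25.9, 20.2] 347.5 158.4
wheel top 0.95 [419.3, 187.1, 30.7, 26.8] 434.1 201.0
wheel top 0.94 [371.8, 191.5, 29.5, 24.6] 387.1 201.7
wheel scene 0.72 [224.7, 237.4, 30.4, 20.5] 237.1 246.9
wheel scene 0.65 [259.3, 207.8, 26.1, 26.1] 271.6 221.8
wheel scene 0.65 [333.5, 148.8, 27.8, 20.3] 347.1 158.6
coupling_top top 0.21 [164.8, 239.1, 27.8, 22.3] 180.3 246.4
coupling_top scene 0.51 [350.2, 218.5, 30.6, 29.2] 367.1 231.3
clock top 0.83 [365.5, 110.1, 42.6, 24.4] 386.5 121.0
clock top 0.51 [234.1, 201.3, 31.8, 26.6] 251.9 214.6
clock scene 0.73 [306.1, 249.5, 34.4, 45.2] 322.4 271.1
tweezers top 0.57 [315.7, 178.0, 4.3, 38.5] 318.2 197.3
tweezers scene 0.5 [313.5, 195.4, 20.6, 21.8] 322.1 205.7
```

View pics/tc.png

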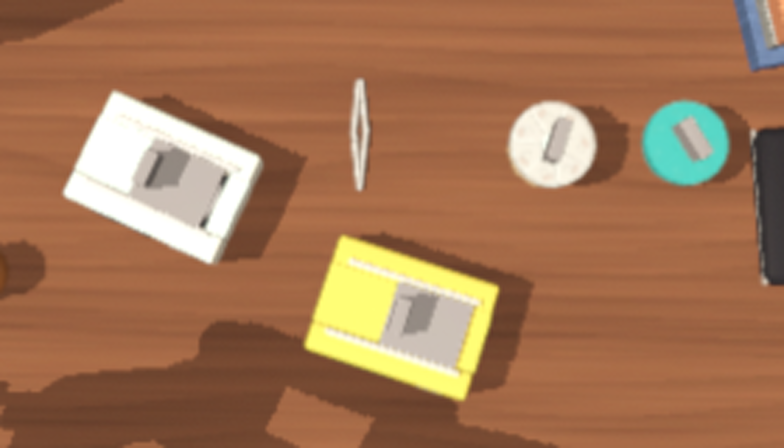

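View pics/sc.png

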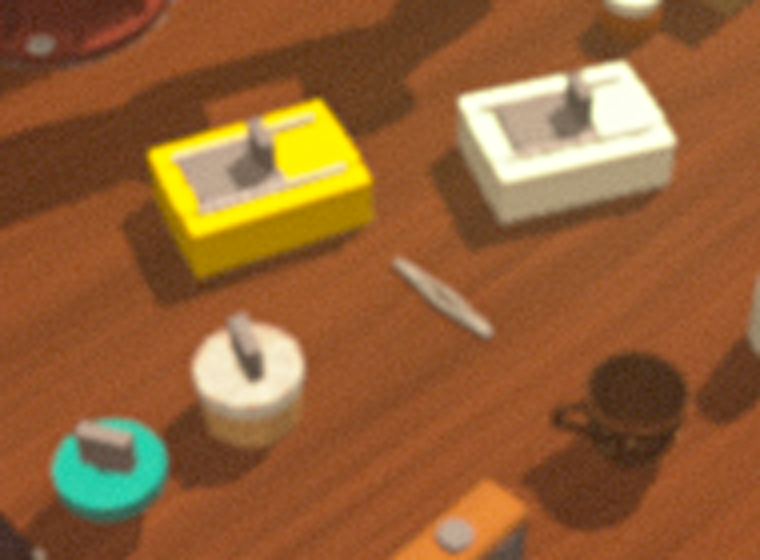

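The white dispenser sits at about px (250,212) and its tab at (249,210). The plate extends to the right, so it opens to the image left. The clear wheel, with pink pills, is in the wooden ring at (387,201) with its bar tilted. The yellow and turquoise ones are the look-alikes. Next I'll measure.

```bash
python3 - <<'E'
from h import *
c=cam("top"); s=cam("scene")
t=lambda x,y:(190+(x+.5)/2.8-.5,150+(y+.5)/2.8-.5)
ss=lambda x,y:(210+(x+.5)/4-.5,130+(y+.5)/4-.5)
cs=[at_z(c,t(*p),50) for p in((115,92),(262,158),(215,263),(65,195))]
for p in cs: print(p.round(1))
print("ctr",np.mean(cs,0).round(1)); 
for a,b in((1,0),(2,3)): d=cs[a]*0+cs[b]-cs[a]; print("len",np.linalg.norm(d).round(1),"ang",np.degrees(np.arctan2(d[1],d[0])).round(1))
for a,b in((3,0),(2,1)): d=cs[b]-cs[a]; print("len",np.linalg.norm(d).round(1),"ang",np.degrees(np.arctan2(d[1],d[0])).round(1))
css=[at_z(s,ss(*p),50) for p in((458,97),(625,62),(674,142),(498,180))]
for p in css: print("scene",p.round(1))
print("ctr",np.mean(css,0).round(1))
# wheel disc top centre z=52, knob top z=86
m=[r for r in outline_of(c,"wheel")]
for r in m:
    ys,xs=np.nonzero(r["mask"]);print(at_z(c,(xs.mean(),ys.mean()),52).round(1))
print("disc tc",at_z(c,t(552,144),50).round(1))
print("tab", at_z(c,t(160,163),86).round(1))
crop(c,225,185,50,60,10,"a.png");crop(c,365,180,50,45,12,"b.png")
E
```

```text
[564.5 235.4  50. ]
[503.6  93.1  50. ]
[403.9 134.3  50. ]
[465.1 278.1  50. ]
ctr [484.3 185.2  50. ]
len 154.8 ang 66.8
len 156.3 ang 67.0
len 108.3 ang -23.3
len 107.8 ang -22.5
scene [405.5 138.3  50. ]
scene [468.6 279.4  50. ]
scene [567.7 234.1  50. ]
scene [502.8  92.3  50. ]
ctr [486.2 186.   50. ]
[742.7 167.2  52. ]
[ 521.  -182.9   52. ]
[ 523.6 -310.5   52. ]
disc tc [ 521.7 -182.2   50. ]
tab [492.9 183.7  86. ]
```

View pics/a.png

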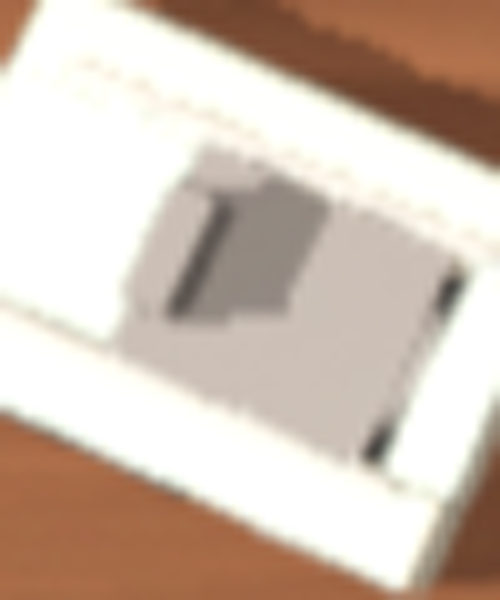

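View pics/b.png

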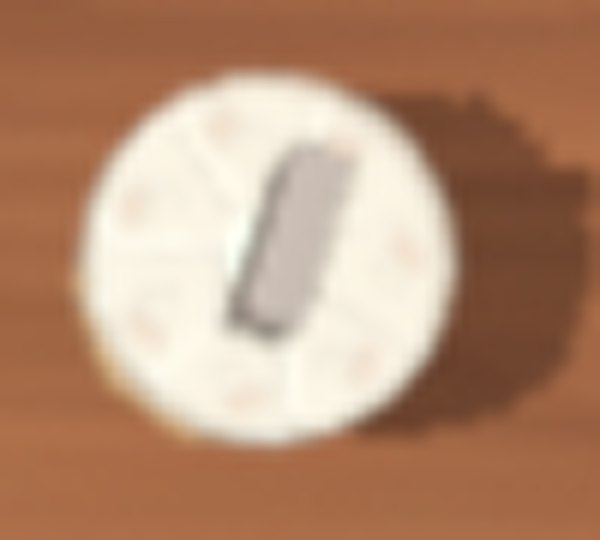

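```bash
python3 - <<'E'
from h import *
c=cam("top"); s=cam("scene")
u=lambda x,y:(225+(x+.5)/10-.5,185+(y+.5)/10-.5)
v=lambda x,y:(365+(x+.5)/12-.5,180+(y+.5)/12-.5)
tab=at_z(c,u(177,250),86); print("tab",tab.round(1))
k=at_z(c,v(303,238),86);print("knob",k.round(1))
a=at_z(c,v(270,315),86);b=at_z(c,v(333,155),86);d=b-a;print(np.linalg.norm(d),np.degrees(np.arctan2(d[1],d[0])))
ctr=np.array([485.2,185.6]);y=np.array([np.cos(np.radians(66.9)),np.sin(np.radians(66.9))]);x=np.array([y[1],-y[0]])
print("tab in box",(tab[:2]-ctr)@x,(tab[:2]-ctr)@y)
crop(s,335,140,30,30,16,"s1.png")
go([tab[0],tab[1],150],np.radians(66.9))
E
```

```text
tab [488.4 195.3  86. ]
knob [ 521.4 -183.6   86. ]
37.646536129671624 -21.709179584955866
tab in box -0.8289882699881155 10.192072651423143
d/30 [  2.71 -13.18  -9.27] w/.15 [ 0.42 -0.    0.  ] | in goal axes d/30 [  2.71 -13.74  -8.42] yaw -5.116
```

View pics/s1.png

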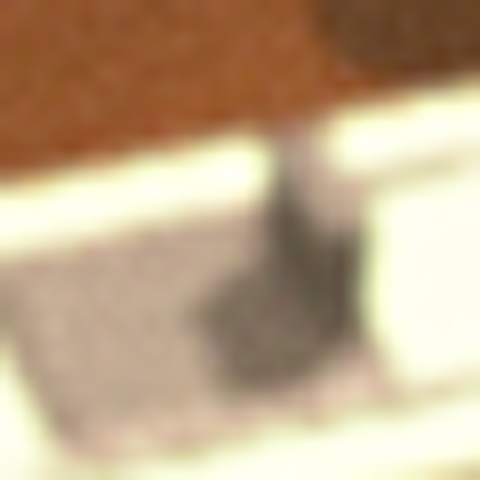

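```bash
python3 -m handwheel '[{"wx":0.42},{"dy":-0.98,"dz":-0.6},{"dy":-0.98,"dz":-0.6},{"dy":-0.98,"dz":-0.6},{"dy":-0.98,"dz":-0.6},{"dy":-0.98,"dz":-0.6},{"dy":-0.98,"dz":-0.6},{"dy":-0.98,"dz":-0.6},{"dy":-0.98,"dz":-0.6},{"dy":-0.98,"dz":-0.6},{"dy":-0.98,"dz":-0.6},{"dy":-0.98,"dz":-0.6}]' 0.2
python3 -m handwheel '[{"dy":-0.98,"dz":-0.6,"dx":0.5},{"dy":-0.98,"dz":-0.6,"dx":0.5},{"dx":0.5},{},{}]'
python3 - <<'E'
from h import *
st(); c=cam("wrist"); cv2.imwrite("pics/w1.png",c["img"])
go([488.4,195.3,130],np.radians(66.9))
E
```

```text
t 1.0 p [208.3 589.3 231.3] zyaw 1.231 tilt [ 0. -0.] F [-0.2 -0.5  0.2] T [-0.01  0.01  0.02] w 1.0 q [ 1.12  0.22  1.61 -0.    1.31 -0.11]
d/30 [  3.38 -13.18  -9.27] w/.15 [0.42 0.   0.  ] | in goal axes d/30 [  3.38 -13.74  -8.42] yaw -5.116invalid input at $[0]: expected keys dx, dy, dz, wx, wy, wz
invalid input at $[0]: expected keys dx, dy, dz, wx, wy, wz
```

View pics/w1.png

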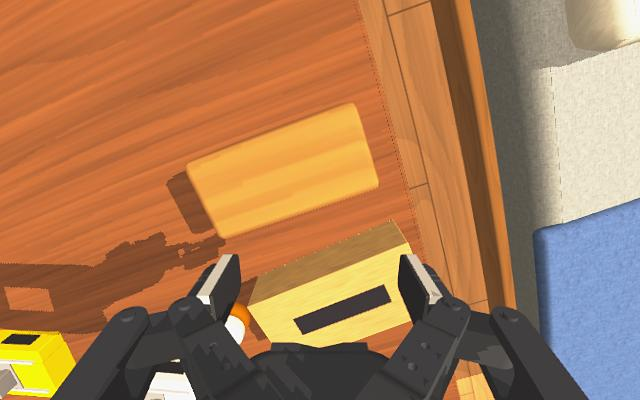

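Every row needs all six keys.

```bash
python3 -m handwheel '[{"dx":0,"dy":0,"dz":0,"wx":0.42,"wy":0,"wz":0},{"dx":0,"dy":-0.98,"dz":-0.6,"wx":0,"wy":0,"wz":0},{"dx":0,"dy":-0.98,"dz":-0.6,"wx":0,"wy":0,"wz":0},{"dx":0,"dy":-0.98,"dz":-0.6,"wx":0,"wy":0,"wz":0},{"dx":0,"dy":-0.98,"dz":-0.6,"wx":0,"wy":0,"wz":0},{"dx":0,"dy":-0.98,"dz":-0.6,"wx":0,"wy":0,"wz":0},{"dx":0,"dy":-0.98,"dz":-0.6,"wx":0,"wy":0,"wz":0},{"dx":0,"dy":-0.98,"dz":-0.6,"wx":0,"wy":0,"wz":0},{"dx":0,"dy":-0.98,"dz":-0.6,"wx":0,"wy":0,"wz":0},{"dx":0,"dy":-0.98,"dz":-0.6,"wx":0,"wy":0,"wz":0},{"dx":0,"dy":-0.98,"dz":-0.6,"wx":0,"wy":0,"wz":0},{"dx":0,"dy":-0.98,"dz":-0.6,"wx":0,"wy":0,"wz":0}]' 0.2
python3 -m handwheel '[{"dx":0.5,"dy":-0.98,"dz":-0.6,"wx":0,"wy":0,"wz":0},{"dx":0.5,"dy":-0.98,"dz":-0.6,"wx":0,"wy":0,"wz":0},{"dx":0.5,"dy":0,"dz":0,"wx":0,"wy":0,"wz":0},{"dx":0,"dy":0,"dz":0,"wx":0,"wy":0,"wz":0},{"dx":0,"dy":0,"dz":0,"wx":0,"wy":0,"wz":0}]'
python3 - <<'E'
from h import *
st(); c=cam("wrist"); cv2.imwrite("pics/w1.png",c["img"])
go([488.4,195.3,130],np.radians(66.9))
E
```

```text
time: 2.25
eef_pos: [428.9, 279.2, 231.5]
orientation: [-0.908, 1.373, 0.907]
wrist_force: [0.3, 0.6, 0.5]
width: 0.603
time: 2.75
eef_pos: [467.5, 224.7, 186.0]
orientation: [-0.907, 1.374, 0.909]
wrist_force: [-0.0, 0.5, -0.8]
width: 0.596
t 2.75 p [467.5 224.7 186. ] zyaw 1.1684 tilt [-0.001  0.   ] F [-0.   0.5 -0.8] T [ 0.   -0.02 -0.05] w 0.596 q [ 0.31  0.04  1.9   0.    1.2  -0.86]
d/30 [ 1.89 -1.02 -0.65] w/.15 [0.01 0.   0.  ] | in goal axes d/30 [ 1.89 -1.02 -0.65] yaw -5.116
```

View pics/w1.png

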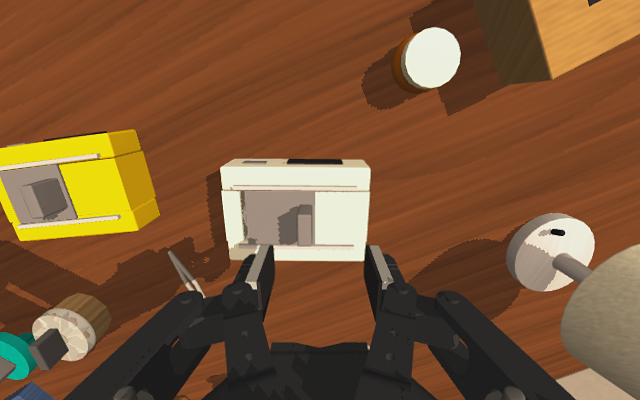

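The wrist view shows the white dispenser centred at (295,210), with the tab at about (304,225). I'll crop it to measure.

```bash
python3 - <<'E'
from h import *
c=cam("wrist"); crop(c,215,150,165,120,4.8,"w1c.png")
m=[485.2,185.6]
y=np.array([np.cos(np.radians(66.9)),np.sin(np.radians(66.9))]);x=np.array([y[1],-y[0]])
for p in((304,225),): print(at_z(c,p,86).round(1))
t0=np.array([488.4,195.3])
P=[np.r_[t0+sx*17*x+sy*7*y,86] for sx,sy in((-1,-1),(-1,1),(1,1),(1,-1))]
print(proj(c,P).round(1))
P=[np.r_[m+sx*55*x+sy*78*y,50] for sx,sy in((-1,-1),(-1,1),(1,1),(1,-1))]
print(proj(c,P).round(1))
E
```

```text
[485.2 203.3  86. ]
[[289.9 214.4]
 [304.8 214.4]
 [305.3 246.6]
 [291.1 246.6]]
[[213.4 167.6]
 [365.4 167.6]
 [360.1 261.8]
 [225.  261.4]]
```

View pics/w1c.png

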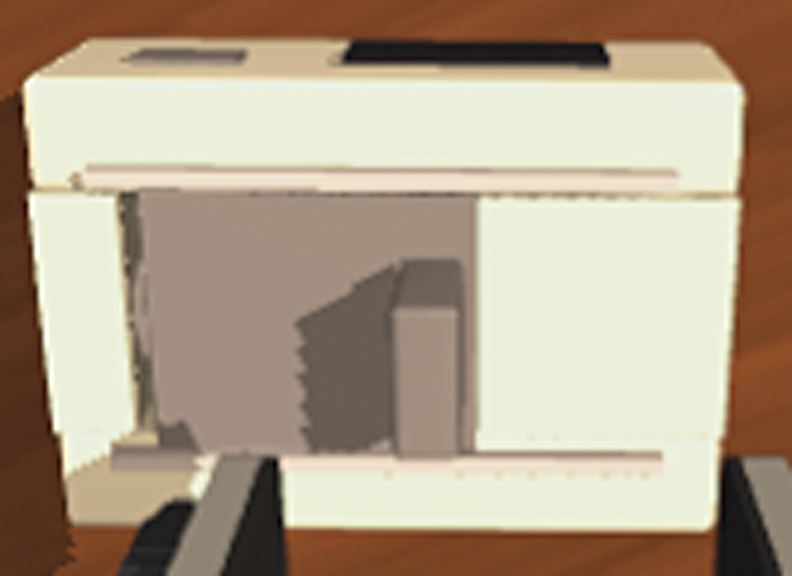

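```bash
python3 - <<'E'
from h import *
c=cam("wrist")
p=at_z(c,(303.9,229.5),86); print(p.round(1))
for q in((220.8,166.7),(369.6,168.3),(364,260),(230,259.4)): print(at_z(c,q,50).round(1))
print(np.mean([at_z(c,q,50) for q in((220.8,166.7),(369.6,168.3),(364,260),(230,259.4))],0))
go([p[0],p[1],59],np.radians(66.9))
E
```

```text
[489.9 201.4  86. ]
[406.6 143.1  50. ]
[468.  282.9  50. ]
[566.6 240.9  50. ]
[505.7  99.   50. ]
[486.71899341 191.48074792  50.        ]
d/30 [ 4.28 -0.97 -0.46] w/.15 [0.01 0.01 0.01] | in goal axes d/30 [ 4.28 -0.97 -0.45] yaw -5.116
```

```bash
python3 -m handwheel '[{"dx":0.3,"dy":-0.97,"dz":-0.45,"wx":0.01,"wy":0,"wz":0},{"dx":0.6,"dy":0,"dz":0,"wx":0,"wy":0,"wz":0},{"dx":0.8,"dy":0,"dz":0,"wx":0,"wy":0,"wz":0},{"dx":0.8,"dy":0,"dz":0,"wx":0,"wy":0,"wz":0},{"dx":0.8,"dy":0,"dz":0,"wx":0,"wy":0,"wz":0},{"dx":0.6,"dy":0,"dz":0,"wx":0,"wy":0,"wz":0},{"dx":0.3,"dy":0,"dz":0,"wx":0,"wy":0,"wz":0},{"dx":0,"dy":0,"dz":0,"wx":0,"wy":0,"wz":0}]'
python3 - <<'E'
from h import *
st(); c=cam("wrist"); cv2.imwrite("pics/w2.png",c["img"])
E
```

```text
time: 3.7
eef_pos: [488.7, 200.7, 59.5]
orientation: [-0.907, 1.375, 0.908]
wrist_force: [-0.0, 0.1, 0.6]
width: 0.594
t 3.7 p [488.7 200.7  59.5] zyaw 1.1676 tilt [-0.002 -0.   ] F [-0.   0.1  0.6] T [-0.    0.02  0.  ] w 0.594 q [ 0.26  0.23  1.95  0.    0.96 -0.91]
```

View pics/w2.png

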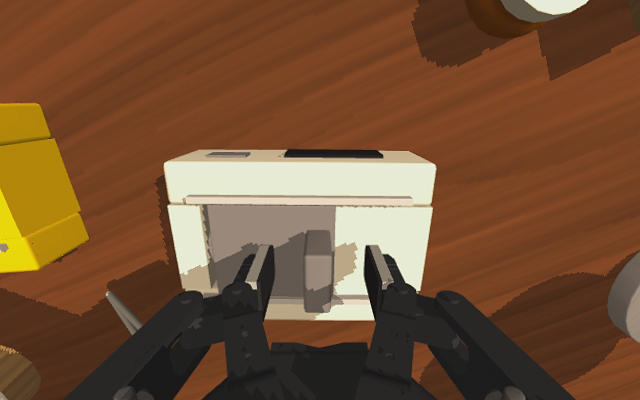

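The tab's top, about (317,283), lies midway between the fingers. I'll close on it.

```bash
python3 -m handwheel '[{"dx":0,"dy":0,"dz":0,"wx":0,"wy":0,"wz":0},{"dx":0,"dy":0,"dz":0,"wx":0,"wy":0,"wz":0},{"dx":0,"dy":0,"dz":0,"wx":0,"wy":0,"wz":0},{"dx":0,"dy":0,"dz":0,"wx":0,"wy":0,"wz":0},{"dx":0,"dy":0,"dz":0,"wx":0,"wy":0,"wz":0},{"dx":0,"dy":0,"dz":0,"wx":0,"wy":0,"wz":0}]' -1 40
python3 - <<'E'
from h import *
st()
E
```

```text
time: 4.35
eef_pos: [490.7, 200.5, 61.7]
orientation: [-0.906, 1.372, 0.905]
wrist_force: [-1.1, -0.4, 5.4]
width: 0.157
t 4.35 p [490.7 200.5  61.7] zyaw 1.1659 tilt [0.002 0.   ] F [-1.1 -0.4  5.4] T [-0.18  0.25 -0.11] w 0.157 q [ 0.26  0.23  1.95  0.    0.96 -0.91]
```

```bash
python3 -m handwheel '[{"dx":-0.1,"dy":0,"dz":0,"wx":0,"wy":0,"wz":0},{"dx":0,"dy":0,"dz":0.15,"wx":0,"wy":0,"wz":0},{"dx":0,"dy":0,"dz":0.2,"wx":0,"wy":0,"wz":0},{"dx":0,"dy":0,"dz":0.2,"wx":0,"wy":0,"wz":0},{"dx":0,"dy":0,"dz":0.2,"wx":0,"wy":0,"wz":0},{"dx":0,"dy":0,"dz":0.2,"wx":0,"wy":0,"wz":0},{"dx":0,"dy":0,"dz":0.2,"wx":0,"wy":0,"wz":0}]'
python3 - <<'E'
from h import *
st()
E
```

```text
time: 5.05
eef_pos: [503.5, 230.5, 61.8]
orientation: [-0.909, 1.375, 0.904]
wrist_force: [4.7, -4.5, -6.7]
width: 0.152
t 5.05 p [503.5 230.5  61.8] zyaw 1.1663 tilt [ 0.001 -0.003] F [ 4.7 -4.5 -6.7] T [-0.6  -0.77 -0.16] w 0.152 q [ 0.3   0.28  1.89 -0.    0.97 -0.86]
```

```bash
python3 -m handwheel '[{"dx":0,"dy":0,"dz":0.17,"wx":0,"wy":0,"wz":0},{"dx":0,"dy":0,"dz":0.17,"wx":0,"wy":0,"wz":0},{"dx":0,"dy":0,"dz":0,"wx":0,"wy":0,"wz":0}]'
python3 -m handwheel '[{"dx":0,"dy":0,"dz":0.1,"wx":0,"wy":0,"wz":0},{"dx":0,"dy":0,"dz":0.1,"wx":0,"wy":0,"wz":0},{"dx":0,"dy":0,"dz":0,"wx":0,"wy":0,"wz":0}]'
python3 - <<'E'
from h import *
st()
E
```

```text
time: 5.35
eef_pos: [507.9, 240.5, 61.8]
orientation: [-0.908, 1.373, 0.905]
wrist_force: [5.8, -2.2, -7.9]
width: 0.147
time: 5.65
eef_pos: [508.1, 241.0, 61.8]
orientation: [-0.915, 1.384, 0.903]
wrist_force: [0.2, -17.1, 1.0]
width: 0.155
t 5.65 p [508.1 241.   61.8] zyaw 1.1682 tilt [-0.005 -0.012] F [  0.2 -17.1   1. ] T [-2.28 -0.21 -0.31] w 0.155 q [ 0.32  0.3   1.87 -0.01  0.99 -0.84]
```

The end stop is reached: 44 mm travelled, then 16 N resisting with no more motion. I'll relax, release and rise, then look at the socket.

```bash
python3 -m handwheel '[{"dx":0,"dy":0,"dz":-0.12,"wx":0,"wy":0,"wz":0},{"dx":0,"dy":0,"dz":0,"wx":0,"wy":0,"wz":0}]'
python3 -m handwheel '[{"dx":0,"dy":0,"dz":0,"wx":0,"wy":0,"wz":0},{"dx":0,"dy":0,"dz":0,"wx":0,"wy":0,"wz":0},{"dx":0,"dy":0,"dz":0,"wx":0,"wy":0,"wz":0},{"dx":-0.7,"dy":0,"dz":0,"wx":0,"wy":0,"wz":0},{"dx":-1,"dy":0,"dz":0,"wx":0,"wy":0,"wz":0},{"dx":-1,"dy":0,"dz":-0.8,"wx":0,"wy":0,"wz":0},{"dx":-0.8,"dy":0,"dz":-0.8,"wx":0,"wy":0,"wz":0},{"dx":0,"dy":0,"dz":-0.8,"wx":0,"wy":0,"wz":0},{"dx":0,"dy":0,"dz":0,"wx":0,"wy":0,"wz":0},{"dx":0,"dy":0,"dz":0,"wx":0,"wy":0,"wz":0}]' 0.3
python3 - <<'E'
from h import *
st(); c=cam("wrist"); cv2.imwrite("pics/w3.png",c["img"]); crop(c,215,130,200,150,4,"w3c.png")
t=cam("top"); crop(t,215,180,70,65,9,"t3.png")
s=cam("scene"); crop(s,320,135,70,60,9,"s3.png")
E
```

```text
time: 5.85
eef_pos: [508.0, 240.8, 61.8]
orientation: [-0.909, 1.377, 0.904]
wrist_force: [3.4, -6.1, -5.3]
width: 0.156
time: 6.85
eef_pos: [479.8, 177.8, 168.5]
orientation: [-0.906, 1.373, 0.906]
wrist_force: [-0.0, 0.2, -0.4]
width: 0.651
t 6.85 p [479.8 177.8 168.5] zyaw 1.1659 tilt [0.001 0.001] F [-0.   0.2 -0.4] T [ 0.02 -0.01 -0.02] w 0.651 q [ 0.22  0.04  1.94  0.    1.17 -0.95]
```

View pics/w3c.png

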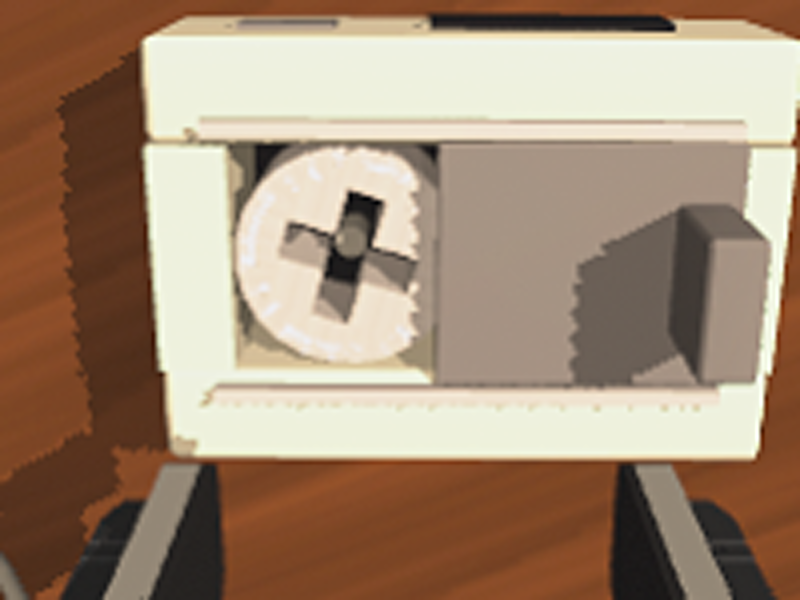

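View pics/t3.png

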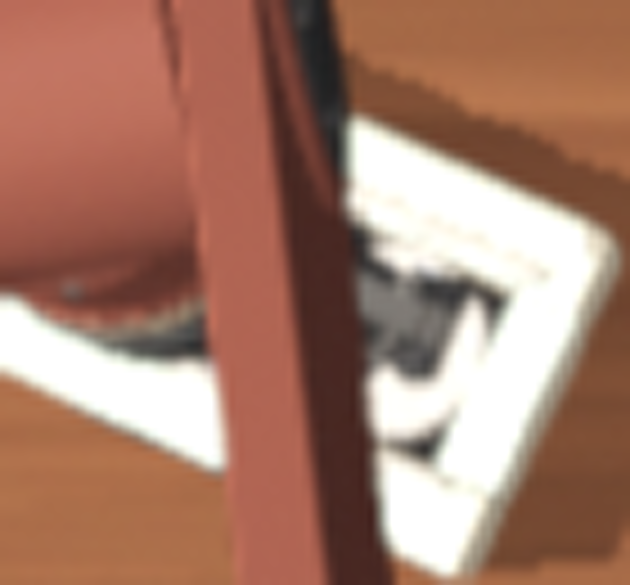

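View pics/s3.png

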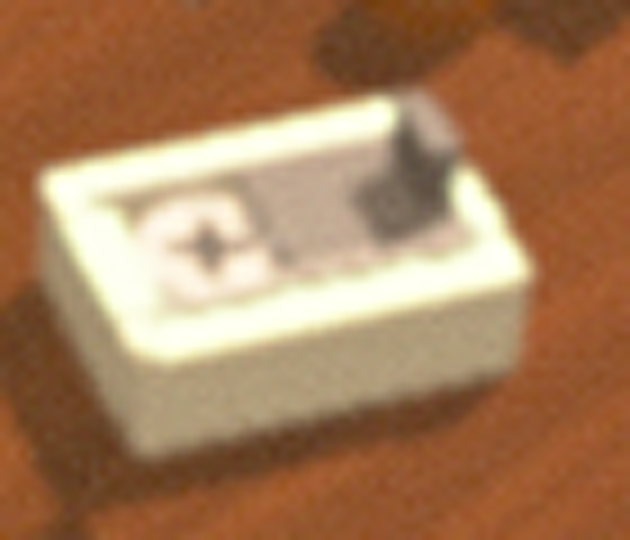

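```bash
python3 - <<'E'
from h import *
from scipy.optimize import least_squares
c=cam("wrist")
f=lambda x,y:(215+(x+.5)/4-.5,130+(y+.5)/4-.5)
pts=[(350,190),(384,198),(415,262),(407,290),(348,322),(315,312),(280,255),(290,222)]
W=np.array([at_z(c,f(*p),46)[:2] for p in pts])
model=np.array([(-5,17),(5,17),(17,5),(17,-5),(5,-17),(-5,-17),(-17,-5),(-17,5)],float)
# image up -> ? fit similarity with orientation
def res(q,fl):
    m=model*[1,fl]; cs,sn=np.cos(q[2]),np.sin(q[2])
    return (m@np.array([[cs,sn],[-sn,cs]])+q[:2]-W).ravel()
for fl in (1,-1):
    for a in np.arange(0,6.3,.7):
        r=least_squares(res,[*W.mean(0),a],args=(fl,))
        if r.cost<60: print(fl,r.x.round(2),np.degrees(r.x[2]).round(2),r.cost.round(2)); print(r.fun.reshape(-1,2).round(1).tolist()); break
y=np.array([np.cos(1.167),np.sin(1.167)]);x=np.array([y[1],-y[0]])
print("from grip",(np.array([508.1,241.0])-86*y).round(1))
tab=at_z(c,f(734,310),86); print("tab",tab.round(1),"-86y",(tab[:2]-86*y).round(1))
B=[at_z(c,f(*p),50)[:2] for p in((145,40),(797,45),(760,458),(168,455))];print("box",np.mean(B,0))
E
```

```text
1 [473.21 163.42   0.87] 49.99 3.79
[[-0.7, -0.3], [0.6, 0.6], [-0.6, 1.5], [1.1, -0.1], [0.5, 0.2], [-0.1, -0.9], [0.1, -0.7], [-0.8, -0.2]]
from grip [474.3 161.9]
tab [506.3 242.2  86. ] -86y [472.5 163.1]
box [484.89147769 190.60420056]
```

```bash
python3 - <<'E'
from h import *
yt=Rdown(1.1665)[:,1]
p=np.array([473.3,162.7,105])-14*yt
print(p); go(p,1.1665)
E
```

```text
[486.17131202 157.19279319 105.        ]
d/30 [ 2.09 -0.47 -0.56] w/.15 [ 0.01 -0.   -0.01] | in goal axes d/30 [ 2.09 -0.47 -0.56] yaw -5.117
```

```bash
python3 -m handwheel '[{"dx":0.5,"dy":-0.47,"dz":-0.56,"wx":0,"wy":0,"wz":0},{"dx":0.8,"dy":0,"dz":0,"wx":0,"wy":0,"wz":0},{"dx":0.7,"dy":0,"dz":0,"wx":0,"wy":0,"wz":0},{"dx":0,"dy":0,"dz":0,"wx":0,"wy":0,"wz":0},{"dx":0,"dy":0,"dz":0,"wx":0,"wy":0,"wz":0}]'
python3 - <<'E'
from h import *
st(); c=cam("wrist"); crop(c,270,130,100,110,5,"w4c.png")
E
```

```text
time: 7.55
eef_pos: [485.9, 156.8, 107.8]
orientation: [-0.906, 1.375, 0.908]
wrist_force: [-0.4, 0.4, 0.8]
width: 0.65
t 7.55 p [485.9 156.8 107.8] zyaw 1.1671 tilt [-0.002 -0.   ] F [-0.4  0.4  0.8] T [-0.01 -0.03  0.01] w 0.65 q [ 0.17  0.12  1.98  0.    1.05 -0.99]
```

View pics/w4c.png

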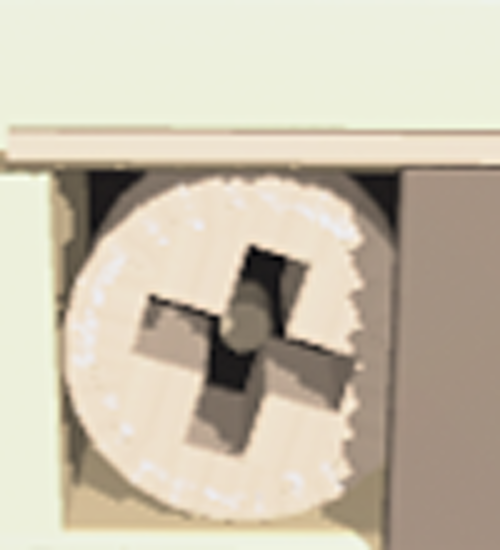

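```bash
python3 - <<'E'
from h import *
from scipy.optimize import least_squares
c=cam("wrist")
f=lambda x,y:(270+(x+.5)/5-.5,130+(y+.5)/5-.5)
pts=[(253,243),(310,263),(357,358),(339,411),(243,456),(186,440),(133,347),(152,294)]
W=np.array([at_z(c,f(*p),46)[:2] for p in pts])
model=np.array([(-5,17),(5,17),(17,5),(17,-5),(5,-17),(-5,-17),(-17,-5),(-17,5)],float)
def res(q):
    cs,sn=np.cos(q[2]),np.sin(q[2])
    return (q[3]*model@np.array([[cs,sn],[-sn,cs]])+q[:2]-W).ravel()
r=least_squares(res,[*W.mean(0),.87,1]);print(r.x.round(3),np.degrees(r.x[2]).round(2),r.cost.round(2)); print(r.fun.reshape(-1,2).round(1).tolist())
A=R.from_rotvec(status.get_obs()["orientation"]).as_matrix()
print("tool-frame",A.T@(np.r_[r.x[:2],46]-status.get_obs()["eef_pos"]))
# wheel: knob pose
go([521.4,-183.6,180],np.radians(-21.7+90))
E
```

```text
[474.811 163.09    0.85    0.988] 48.73 0.51
[[-0.0, -0.5], [0.2, 0.2], [-0.2, 0.4], [0.1, -0.3], [0.1, 0.0], [-0.3, -0.1], [0.5, 0.0], [-0.3, 0.3]]
tool-frame [63.41121759 13.97032196  0.61271201]
d/30 [-2.35 -5.51 -9.99] w/.15 [-0.17  0.01  0.01] | in goal axes d/30 [ -2.35  -5.25 -10.13] yaw 1.192
```

```bash
python3 -m handwheel '[{"dx":-0.8,"dy":0,"dz":0,"wx":-0.17,"wy":0,"wz":0},{"dx":-0.8,"dy":-0.2,"dz":-0.5,"wx":0,"wy":0,"wz":0},{"dx":-0.75,"dy":-0.5,"dz":-1,"wx":0,"wy":0,"wz":0},{"dx":0,"dy":-0.55,"dz":-1,"wx":0,"wy":0,"wz":0},{"dx":0,"dy":-0.55,"dz":-1,"wx":0,"wy":0,"wz":0},{"dx":0,"dy":-0.55,"dz":-1,"wx":0,"wy":0,"wz":0},{"dx":0,"dy":-0.5,"dz":-1,"wx":0,"wy":0,"wz":0},{"dx":0,"dy":-0.5,"dz":-1,"wx":0,"wy":0,"wz":0},{"dx":0,"dy":-0.5,"dz":-1,"wx":0,"wy":0,"wz":0},{"dx":0,"dy":-0.5,"dz":-1,"wx":0,"wy":0,"wz":0},{"dx":0,"dy":-0.5,"dz":-1,"wx":0,"wy":0,"wz":0},{"dx":0,"dy":-0.3,"dz":-0.6,"wx":0,"wy":0,"wz":0}]'
python3 -m handwheel '[{"dx":0,"dy":0,"dz":0,"wx":0,"wy":0,"wz":0},{"dx":0,"dy":0,"dz":0,"wx":0,"wy":0,"wz":0}]'
python3 - <<'E'
from h import *
st(); c=cam("wrist"); cv2.imwrite("pics/w5.png",c["img"]);crop(c,240,150,160,120,5,"w5c.png")
go([521.4,-183.6,130],np.radians(-21.7+90))
E
```

```text
time: 8.85
eef_pos: [518.9, -184.9, 180.9]
orientation: [-0.928, 1.364, 0.921]
wrist_force: [0.3, 0.2, 0.3]
width: 0.649
time: 9.05
eef_pos: [518.3, -182.3, 179.9]
orientation: [-0.926, 1.364, 0.924]
wrist_force: [0.0, 1.1, 0.3]
width: 0.647
t 9.05 p [ 518.3 -182.3  179.9] zyaw 1.1911 tilt [ 0.002 -0.   ] F [0.  1.1 0.3] T [ 0.04 -0.    0.08] w 0.647 q [-0.47  0.11  1.84  0.    1.19 -1.66]
d/30 [ 1.65 -0.13 -0.02] w/.15 [0.   0.   0.01] | in goal axes d/30 [ 1.65 -0.13 -0.02] yaw -5.091
```

View pics/w5c.png

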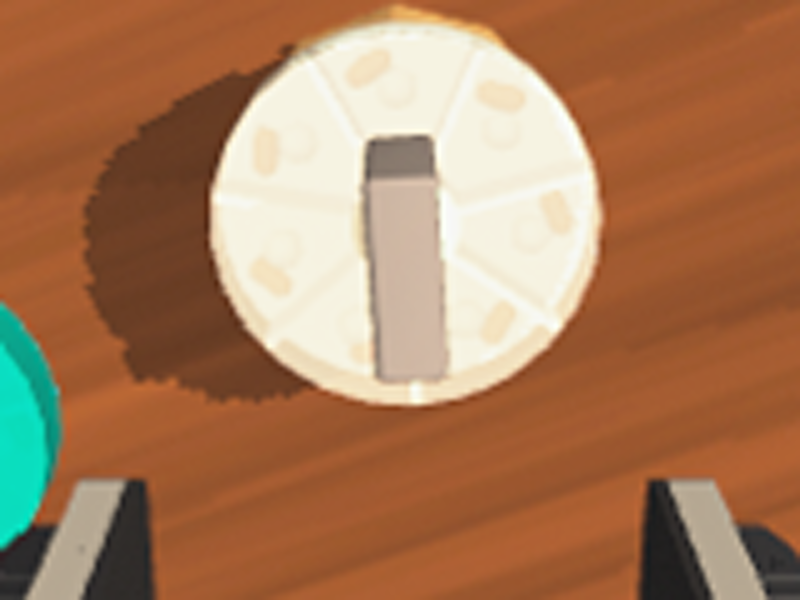

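View pics/w5.png

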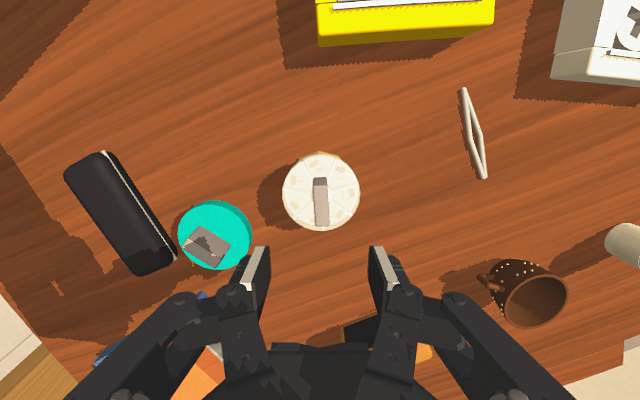

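```bash
python3 - <<'E'
from h import *
c=cam("wrist")
f=lambda x,y:(240+(x+.5)/5-.5,150+(y+.5)/5-.5)
W=np.array([at_z(c,f(*p),86)[:2] for p in((368,178),(438,178),(448,380),(378,381))])
d=(W[2]+W[3]-W[0]-W[1])/2; print(W.mean(0),np.linalg.norm(d),np.degrees(np.arctan2(*d[::-1])),np.linalg.norm(W[1]-W[0]))
D=np.array([at_z(c,f(*p),52)[:2] for p in((211,215),(600,215))]);print(D.mean(0),np.linalg.norm(D[0]-D[1]))
k=W.mean(0)
ang=np.arctan2(d[1],d[0])
go([*k,57],ang+np.pi/2)
E
```

```text
[ 521.52576362 -179.72067835] 38.951952173768206 -18.89547507796154 12.336789165155981
[ 519.46050601 -179.17447356] 79.17783152027975
d/30 [ 4.08 -0.09  0.09] w/.15 [-0.32  0.    0.  ] | in goal axes d/30 [ 4.08 -0.1   0.09] yaw 7.524
```

```bash
python3 -m handwheel '[{"dx":0.5,"dy":-0.1,"dz":0.09,"wx":-0.3,"wy":0,"wz":0},{"dx":0.8,"dy":0,"dz":0,"wx":0,"wy":0,"wz":0},{"dx":0.8,"dy":0,"dz":0,"wx":0,"wy":0,"wz":0},{"dx":0.8,"dy":0,"dz":0,"wx":0,"wy":0,"wz":0},{"dx":0.7,"dy":0,"dz":0,"wx":0,"wy":0,"wz":0},{"dx":0.45,"dy":0,"dz":0,"wx":0,"wy":0,"wz":0},{"dx":0,"dy":0,"dz":0,"wx":0,"wy":0,"wz":0},{"dx":0,"dy":0,"dz":0,"wx":0,"wy":0,"wz":0}]'
python3 - <<'E'
from h import *
st(); c=cam("wrist"); cv2.imwrite("pics/w6.png",c["img"])
E
```

```text
time: 9.95
eef_pos: [521.9, -180.4, 57.8]
orientation: [-0.961, 1.348, 0.96]
wrist_force: [0.4, -0.9, 0.1]
width: 0.65
t 9.95 p [ 521.9 -180.4   57.8] zyaw 1.2378 tilt [ 0. -0.] F [ 0.4 -0.9  0.1] T [ 0.03  0.02 -0.03] w 0.65 q [-0.46  0.28  1.9   0.    0.96 -1.7 ]
```

View pics/w6.png

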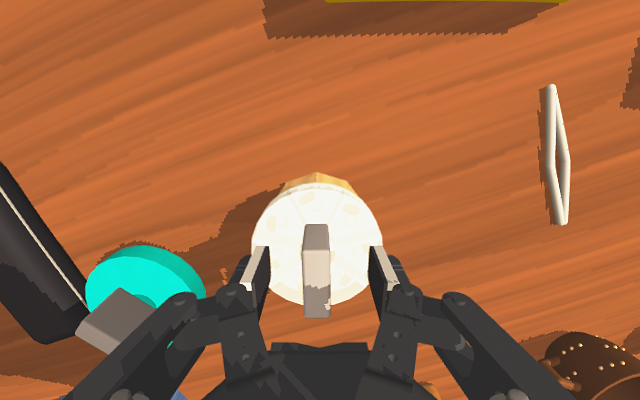

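The knob, about (316,270), is centred between the fingers and parallel to the pads. I'll close on it and lift.

```bash
python3 -m handwheel '[{"dx":0,"dy":0,"dz":0,"wx":0,"wy":0,"wz":0},{"dx":0,"dy":0,"dz":0,"wx":0,"wy":0,"wz":0},{"dx":0,"dy":0,"dz":0,"wx":0,"wy":0,"wz":0},{"dx":0,"dy":0,"dz":0,"wx":0,"wy":0,"wz":0},{"dx":0,"dy":0,"dz":0,"wx":0,"wy":0,"wz":0},{"dx":0,"dy":0,"dz":0,"wx":0,"wy":0,"wz":0},{"dx":0,"dy":0,"dz":0,"wx":0,"wy":0,"wz":0}]' -1 80
python3 - <<'E'
from h import *
st()
E
```

```text
time: 10.7
eef_pos: [522.4, -181.3, 58.4]
orientation: [-0.961, 1.348, 0.958]
wrist_force: [-0.8, 0.9, 5.1]
width: 0.15
t 10.7 p [ 522.4 -181.3   58.4] zyaw 1.2369 tilt [ 0.002 -0.001] F [-0.8  0.9  5.1] T [ 0.08 -0.01 -0.  ] w 0.15 q [-0.46  0.28  1.9   0.    0.96 -1.7 ]
```

```bash
python3 -m handwheel '[{"dx":-0.3,"dy":0,"dz":0,"wx":0,"wy":0,"wz":0},{"dx":-0.6,"dy":0,"dz":0,"wx":0,"wy":0,"wz":0},{"dx":-0.8,"dy":0,"dz":0,"wx":0,"wy":0,"wz":0},{"dx":-0.8,"dy":0,"dz":0,"wx":0,"wy":0,"wz":0},{"dx":-0.8,"dy":0,"dz":0,"wx":0,"wy":0,"wz":0},{"dx":-0.5,"dy":0,"dz":0,"wx":0,"wy":0,"wz":0},{"dx":0,"dy":0,"dz":0,"wx":0,"wy":0,"wz":0},{"dx":0,"dy":0,"dz":0,"wx":0,"wy":0,"wz":0}]'
python3 - <<'E'
from h import *
st(); c=cam("wrist"); cv2.imwrite("pics/w7.png",c["img"])
go([474.6,162.6,172],np.radians(48.8))
s=cam("scene"); crop(s,220,170,110,90,7,"s7.png")
E
```

```text
time: 11.5
eef_pos: [521.0, -180.6, 170.6]
orientation: [-0.959, 1.349, 0.961]
wrist_force: [0.1, -0.6, -1.9]
width: 0.149
t 11.5 p [ 521.  -180.6  170.6] zyaw 1.2369 tilt [-0.001  0.   ] F [ 0.1 -0.6 -1.9] T [-0.01  0.02 -0.03] w 0.149 q [-0.46  0.12  1.84 -0.    1.18 -1.7 ]
d/30 [-0.06  5.19 10.3 ] w/.15 [ 2.57 -0.   -0.02] | in goal axes d/30 [-0.07  8.68  7.59] yaw -5.431
```

View pics/w7.png

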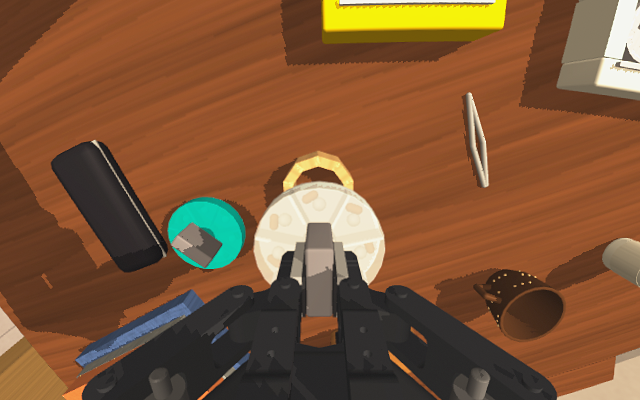

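View pics/s7.png

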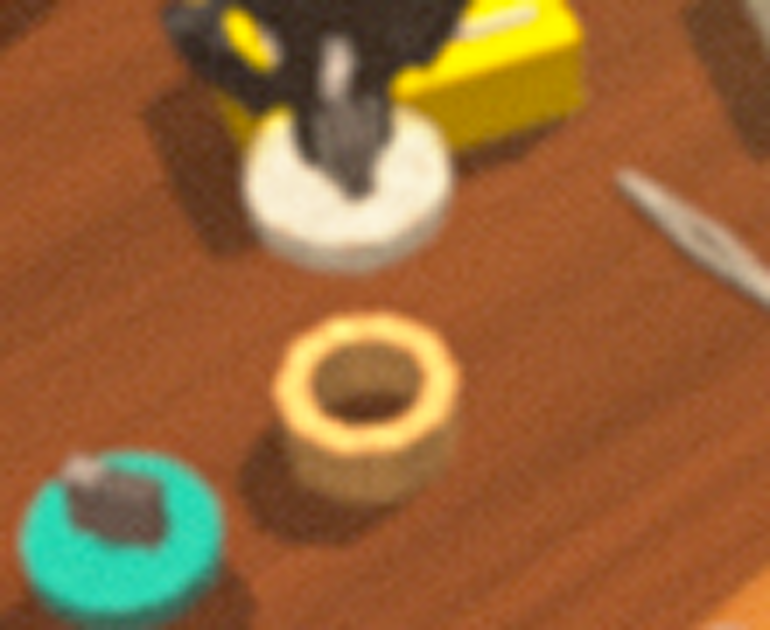

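```bash
python3 - <<'E'
from h import *
c=cam("wrist"); T=c["tool_from_camera"]; c2=dict(c); c2["M"]=T
crop(c,230,160,180,170,4.4,"w7c.png")
for r in outline_of(c,"wheel")[:2]: print(r["conf"],r["bbox"])
th=np.linspace(0,2*np.pi,200)
for off in(-4,-2,0,2,4):
    kt=proj(c2,[(-27.6,off+sy*20,sz*7) for sy in(1,-1) for sz in(-1,1)]); kb=proj(c2,[(6.4,off+20,sz*7) for sz in(-1,1)])
    d=[proj(c2,np.column_stack([th*0+x,off+40*np.cos(th),40*np.sin(th)])) for x in(6.4,22.4)]
    print(off,kt.round(1).tolist(),kb.round(1).tolist(),[(q[:,0].min().round(1),q[:,0].max().round(1),q[:,1].min().round(1)) for q in d])
E
```

```text
0.91 [167.9, 196.9, 79.0, 80.2]
0.56 [254.8, 182.8, 131.3, 131.7]
-4 [[302.0, 256.5], [331.8, 256.5], [303.7, 323.9], [330.6, 323.9]] [[305.4, 226.9], [329.3, 226.9]] [(np.float64(251.7), np.float64(383.0), np.float64(194.3)), (np.float64(257.2), np.float64(377.8), np.float64(186.5))]
-2 [[301.9, 252.8], [331.8, 252.8], [303.6, 320.8], [330.6, 320.8]] [[305.3, 223.7], [329.3, 223.7]] [(np.float64(251.5), np.float64(383.3), np.float64(190.9)), (np.float64(257.0), np.float64(378.0), np.float64(183.4))]
0 [[301.8, 249.0], [331.9, 249.0], [303.5, 317.8], [330.7, 317.8]] [[305.2, 220.6], [329.3, 220.6]] [(np.float64(251.2), np.float64(383.5), np.float64(187.4)), (np.float64(256.8), np.float64(378.2), np.float64(180.2))]
2 [[301.8, 245.2], [332.0, 245.2], [303.4, 314.6], [330.7, 314.7]] [[305.2, 217.4], [329.4, 217.4]] [(np.float64(250.9), np.float64(383.8), np.float64(184.0)), (np.float64(256.6), np.float64(378.4), np.float64(177.0))]
4 [[301.7, 241.3], [332.0, 241.3], [303.4, 311.5], [330.8, 311.5]] [[305.1, 214.2], [329.4, 214.2]] [(np.float64(250.7), np.float64(384.1), np.float64(180.5)), (np.float64(256.3), np.float64(378.7), np.float64(173.8))]
```

View pics/w7c.png

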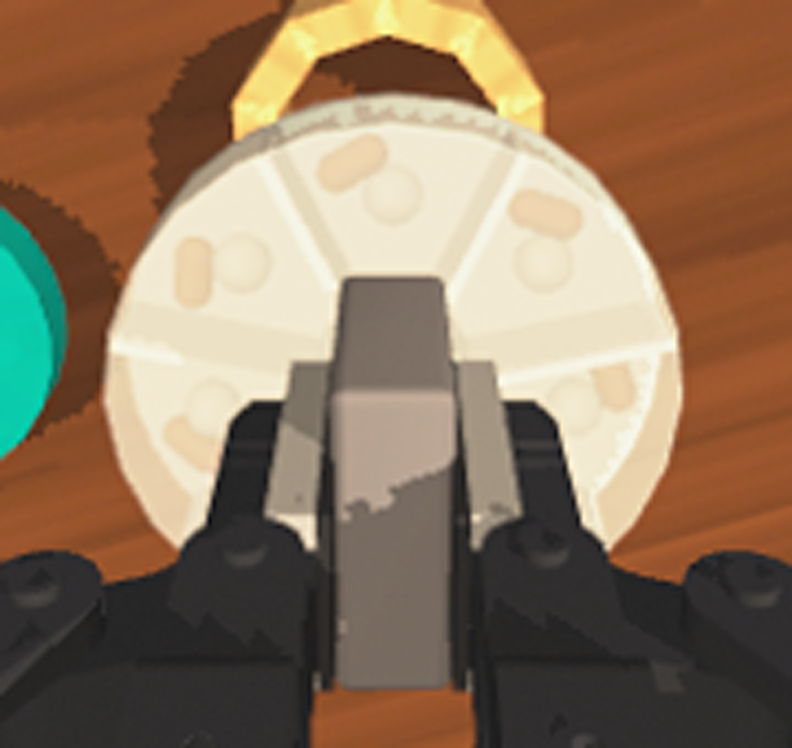

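The wheel is held cleanly. The wrist camera shows the gripped knob about 1.1 mm to +z of the tool, the same bias the tab grip showed. The corrected socket is (474.1, 162.2), with arms at 48.7°. Next I carry the wheel over.

```bash
python3 -m handwheel '[{"dx":0,"dy":0.25,"dz":0.5,"wx":0,"wy":0,"wz":0},{"dx":0,"dy":0.5,"dz":1,"wx":0,"wy":0,"wz":0},{"dx":0,"dy":0.5,"dz":1,"wx":0,"wy":0,"wz":0},{"dx":0,"dy":0.5,"dz":1,"wx":0,"wy":0,"wz":0},{"dx":0,"dy":0.5,"dz":1,"wx":0,"wy":0,"wz":0},{"dx":0,"dy":0.5,"dz":1,"wx":0,"wy":0,"wz":0},{"dx":0,"dy":0.5,"dz":1,"wx":0,"wy":0,"wz":0},{"dx":0,"dy":0.5,"dz":1,"wx":0,"wy":0,"wz":0},{"dx":0,"dy":0.5,"dz":1,"wx":0,"wy":0,"wz":0},{"dx":0,"dy":0.5,"dz":1,"wx":0,"wy":0,"wz":0},{"dx":0,"dy":0.4,"dz":0.8,"wx":0,"wy":0,"wz":0},{"dx":0,"dy":0,"dz":0,"wx":0,"wy":0,"wz":0}]'
python3 -m handwheel '[{"dx":0,"dy":0,"dz":0,"wx":0.85,"wy":0,"wz":0},{"dx":0,"dy":0,"dz":0,"wx":0.85,"wy":0,"wz":0},{"dx":0,"dy":0,"dz":0,"wx":0.87,"wy":0,"wz":0},{"dx":0,"dy":0,"dz":0,"wx":0,"wy":0,"wz":0},{"dx":0,"dy":0,"dz":0,"wx":0,"wy":0,"wz":0}]'
python3 - <<'E'
from h import *
st(); 
go([474.1,162.2,140],np.radians(48.7))
E
```

```text
time: 12.9
eef_pos: [475.0, 165.2, 170.7]
orientation: [-0.961, 1.348, 0.965]
wrist_force: [-0.9, -0.4, -1.0]
width: 0.145
time: 13.4
eef_pos: [476.3, 161.6, 171.0]
orientation: [-0.667, 1.467, 0.667]
wrist_force: [0.0, 0.7, -1.1]
width: 0.148
t 13.4 p [476.3 161.6 171. ] zyaw 0.854 tilt [-0.001 -0.   ] F [ 0.   0.7 -1.1] T [0.01 0.02 0.01] w 0.148 q [ 0.19  0.02  1.95 -0.    1.17 -0.67]
d/30 [ 1.03  0.07 -0.03] w/.15 [ 0.03 -0.   -0.  ] | in goal axes d/30 [ 1.03  0.07 -0.03] yaw -5.433
```

```bash
python3 -m handwheel '[{"dx":0.5,"dy":0.07,"dz":-0.03,"wx":0.03,"wy":0,"wz":0},{"dx":0.8,"dy":0,"dz":0,"wx":0,"wy":0,"wz":0},{"dx":0.6,"dy":0,"dz":0,"wx":0,"wy":0,"wz":0},{"dx":0,"dy":0,"dz":0,"wx":0,"wy":0,"wz":0},{"dx":0,"dy":0,"dz":0,"wx":0,"wy":0,"wz":0},{"dx":0,"dy":0,"dz":0,"wx":0,"wy":0,"wz":0}]'
python3 - <<'E'
from h import *
st(); 
go([474.1,162.2,102],np.radians(48.7))
c=cam("wrist"); crop(c,220,130,200,150,4,"w8.png")
s=cam("scene"); crop(s,320,125,70,70,8,"s8.png")
for n in "ab": st()
E
```

```text
time: 14.0
eef_pos: [475.7, 162.6, 115.6]
orientation: [-0.662, 1.465, 0.661]
wrist_force: [-0.6, 0.5, -0.8]
width: 0.149
t 14.0 p [475.7 162.6 115.6] zyaw 0.8476 tilt [0.002 0.   ] F [-0.6  0.5 -0.8] T [-0.02 -0.03  0.02] w 0.149 q [ 0.19  0.09  1.99 -0.    1.06 -0.66]
d/30 [ 0.45  0.03 -0.05] w/.15 [-0.02  0.01  0.01] | in goal axes d/30 [ 0.45  0.03 -0.05] yaw 0.85
t 14.1 p [475.8 162.7 115.7] zyaw 0.8474 tilt [0.003 0.001] F [-0.1 -0.1 -1.3] T [ 0.   -0.02  0.02] w 0.147 q [ 0.19  0.09  1.99 -0.    1.06 -0.66]
t 14.1 p [475.8 162.7 115.7] zyaw 0.8474 tilt [0.003 0.001] F [-0.1 -0.1 -1.3] T [ 0.   -0.02  0.02] w 0.147 q [ 0.19  0.09  1.99 -0.    1.06 -0.66]
```

View pics/s8.png

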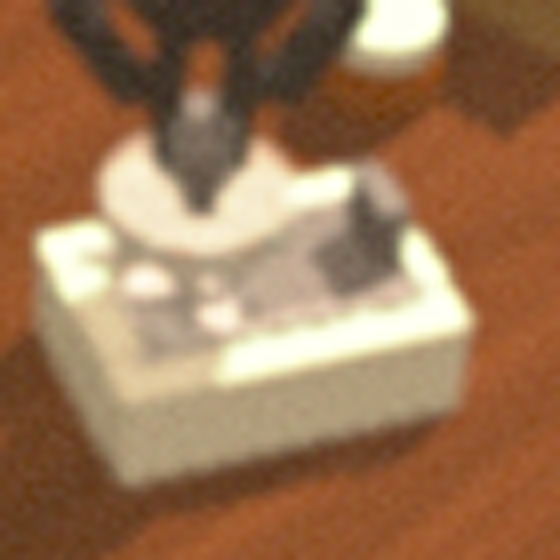

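View pics/w8.png

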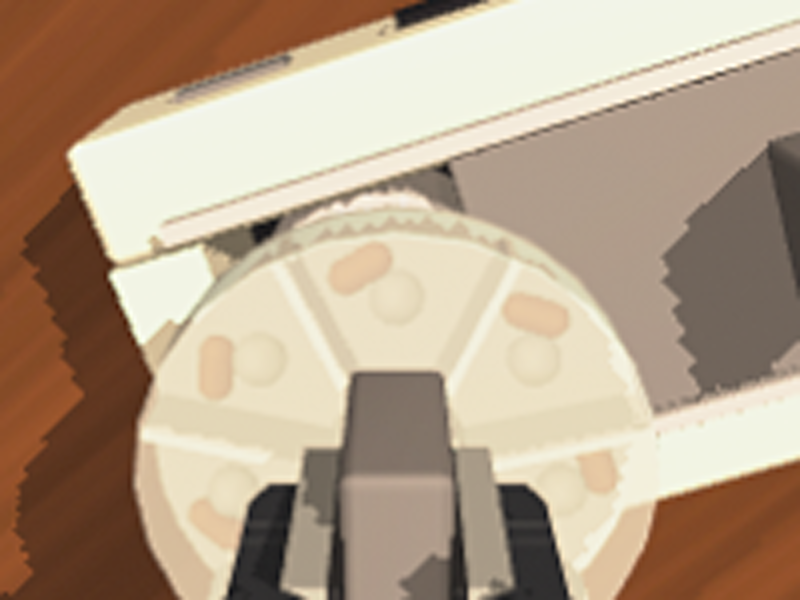

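```bash
python3 - <<'E'
from h import *
ps=[];ys=[]
for i in range(8):
    eyes.camera("top"); o=status.get_obs(); A=R.from_rotvec(o["orientation"]).as_matrix(); ps.append(o["eef_pos"]);ys.append(np.arctan2(A[1,2],A[0,2]))
print(np.array(ps).round(1)); m=np.mean(ps,0); print(m,np.mean(ys))
A=Rdown(np.mean(ys)); print((A.T@(np.array([474.1,162.2,102])-m)/30).round(3))
E
```

```text
[[475.7 162.7 115.6]
 [475.5 162.7 115.4]
 [475.3 162.6 115.2]
 [475.  162.6 115. ]
 [474.9 162.6 114.8]
 [474.8 162.5 114.6]
 [474.7 162.5 114.5]
 [474.6 162.5 114.4]]
[475.04462823 162.58501242 114.93774549] 0.8471650288587812
[ 0.431  0.015 -0.03 ]
```

```bash
python3 -m handwheel '[{"dx":0.3,"dy":0,"dz":-0.02,"wx":0,"wy":0,"wz":0},{"dx":0.2,"dy":0,"dz":0,"wx":0,"wy":0,"wz":0},{"dx":0.1,"dy":0,"dz":0,"wx":0,"wy":0,"wz":0},{"dx":0.1,"dy":0,"dz":0,"wx":0,"wy":0,"wz":0},{"dx":0,"dy":0,"dz":0,"wx":0,"wy":0,"wz":0}]'
python3 - <<'E'
from h import *
st()
E
```

```text
time: 15.0
eef_pos: [473.7, 161.9, 92.5]
orientation: [-0.661, 1.469, 0.662]
wrist_force: [0.1, 0.7, -1.5]
width: 0.15
t 15.0 p [473.7 161.9  92.5] zyaw 0.847 tilt [-0.001 -0.   ] F [ 0.1  0.7 -1.5] T [-0.05 -0.03 -0.02] w 0.15 q [ 0.19  0.12  2.01 -0.    1.01 -0.66]
```

It's about 8 mm below contact height with no force, so the stem is entering the socket. I continue slowly.

```bash
python3 -m handwheel '[{"dx":0.1,"dy":0,"dz":0,"wx":0,"wy":0,"wz":0},{"dx":0.1,"dy":0,"dz":0,"wx":0,"wy":0,"wz":0},{"dx":0,"dy":0,"dz":0,"wx":0,"wy":0,"wz":0},{"dx":0,"dy":0,"dz":0,"wx":0,"wy":0,"wz":0}]'
python3 -m handwheel '[{"dx":0.1,"dy":0,"dz":0,"wx":0,"wy":0,"wz":0},{"dx":0,"dy":0,"dz":0,"wx":0,"wy":0,"wz":0},{"dx":0,"dy":0,"dz":0,"wx":0,"wy":0,"wz":0}]'
python3 - <<'E'
from h import *
st()
E
```

```text
time: 15.4
eef_pos: [474.2, 162.1, 87.3]
orientation: [-0.662, 1.468, 0.662]
wrist_force: [0.2, -0.2, -1.2]
width: 0.148
time: 15.7
eef_pos: [474.8, 162.1, 85.0]
orientation: [-0.662, 1.467, 0.661]
wrist_force: [-0.9, -0.3, 2.8]
width: 0.149
t 15.7 p [474.8 162.1  85. ] zyaw 0.847 tilt [0.001 0.   ] F [-0.9 -0.3  2.8] T [-0.04  0.13  0.  ] w 0.149 q [ 0.19  0.14  2.01 -0.    0.99 -0.66]
```

The spring makes contact about where expected. I push on.

```bash
python3 -m handwheel '[{"dx":0.1,"dy":0,"dz":0,"wx":0,"wy":0,"wz":0},{"dx":0,"dy":0,"dz":0,"wx":0,"wy":0,"wz":0},{"dx":0,"dy":0,"dz":0,"wx":0,"wy":0,"wz":0}]'
python3 -m handwheel '[{"dx":0.1,"dy":0,"dz":0,"wx":0,"wy":0,"wz":0},{"dx":0,"dy":0,"dz":0,"wx":0,"wy":0,"wz":0},{"dx":0,"dy":0,"dz":0,"wx":0,"wy":0,"wz":0}]'
python3 -m handwheel '[{"dx":0.07,"dy":0,"dz":0,"wx":0,"wy":0,"wz":0},{"dx":0,"dy":0,"dz":0,"wx":0,"wy":0,"wz":0},{"dx":0,"dy":0,"dz":0,"wx":0,"wy":0,"wz":0}]'
python3 - <<'E'
from h import *
st()
E
```

```text
time: 16.0
eef_pos: [474.7, 162.1, 81.8]
orientation: [-0.662, 1.467, 0.661]
wrist_force: [-1.4, 0.1, 4.4]
width: 0.147
time: 16.3
eef_pos: [474.9, 162.2, 80.4]
orientation: [-0.662, 1.467, 0.662]
wrist_force: [-4.7, -0.7, 14.5]
width: 0.144
time: 16.6
eef_pos: [475.0, 162.3, 80.4]
orientation: [-0.662, 1.468, 0.662]
wrist_force: [-9.9, -1.6, 26.8]
width: 0.149
t 16.6 p [475.  162.3  80.4] zyaw 0.8474 tilt [-0.001 -0.   ] F [-9.9 -1.6 26.8] T [-0.43  1.76 -0.02] w 0.149 q [ 0.19  0.15  2.01 -0.    0.99 -0.66]
```

It's hard home at TCP z 80.4, exactly as predicted, with force rising but no motion. I'll ease off slightly and check.

```bash
python3 -m handwheel '[{"dx":-0.03,"dy":0,"dz":0,"wx":0,"wy":0,"wz":0},{"dx":0,"dy":0,"dz":0,"wx":0,"wy":0,"wz":0},{"dx":0,"dy":0,"dz":0,"wx":0,"wy":0,"wz":0},{"dx":0,"dy":0,"dz":0,"wx":0,"wy":0,"wz":0},{"dx":0,"dy":0,"dz":0,"wx":0,"wy":0,"wz":0}]'
python3 - <<'E'
from h import *
st(); c=cam("wrist"); crop(c,220,130,200,150,4,"w9.png")
s=cam("scene"); crop(s,320,125,70,70,8,"s9.png")
k=np.array([474.3,162.0])
y=np.array([np.cos(1.167),np.sin(1.167)])
print(proj(c,[[*(k+86*y),86],[*(k+76*y),54]]).round(1))
# where is disc if home: rim in tool frame as seen, x offset compare with grip
c2=dict(c);c2["M"]=c["tool_from_camera"];th=np.linspace(0,6.283,200)
d=proj(c2,np.column_stack([th*0+6.4,40*np.cos(th),40*np.sin(th)])); print(d.min(0),d.max(0))
print([(r["conf"],r["bbox"]) for r in outline_of(c,"wheel")[:2]])
for i in range(4): cam("top"); st()
E
```

```text
time: 17.1
eef_pos: [475.0, 162.2, 80.4]
orientation: [-0.662, 1.468, 0.662]
wrist_force: [-6.9, -1.4, 21.2]
width: 0.152
t 17.1 p [475.  162.2  80.4] zyaw 0.8472 tilt [ 0. -0.] F [-6.9 -1.4 21.2] T [-0.41  1.34 -0.01] w 0.152 q [ 0.19  0.15  2.01 -0.    0.99 -0.66]
[[467.9 216.8]
 [428.1 202.8]]
[251.7404998  187.98722972] [383.9893693 305.5099007]
[(0.95, [251.7, 182.8, 134.2, 134.6])]
t 17.3 p [475.  162.2  80.4] zyaw 0.8473 tilt [-0. -0.] F [-6.9 -1.  20.9] T [-0.34  1.36 -0.06] w 0.151 q [ 0.19  0.15  2.01 -0.    0.99 -0.66]
t 17.35 p [475.  162.2  80.4] zyaw 0.8472 tilt [-0. -0.] F [-6.3 -1.1 21.3] T [-0.29  1.3   0.  ] w 0.146 q [ 0.19  0.15  2.01 -0.    0.99 -0.66]
t 17.4 p [475.  162.2  80.4] zyaw 0.8473 tilt [-0. -0.] F [-7.6 -0.1 21.1] T [-0.32  1.36 -0.01] w 0.149 q [ 0.19  0.15  2.01 -0.    0.99 -0.66]
t 17.45 p [475.  162.3  80.4] zyaw 0.8473 tilt [ 0. -0.] F [-6.3 -0.1 20.5] T [-0.37  1.37 -0.04] w 0.147 q [ 0.19  0.15  2.01 -0.    0.99 -0.66]
```

View pics/s9.png

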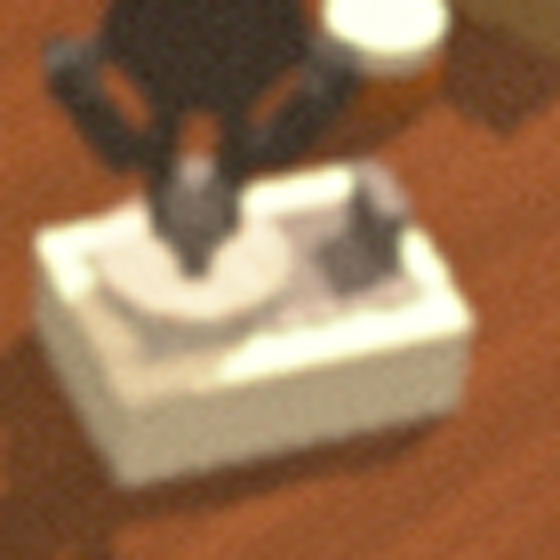

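View pics/w9.png

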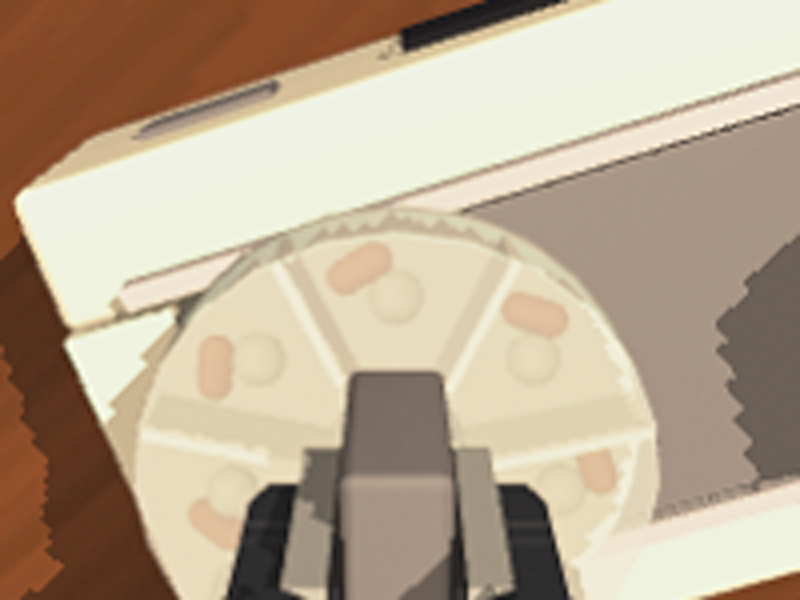

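The scene crop shows the disc low on the dispenser at (190,265), and the tab still at the far open end at (375,195). In the wrist crop the knob sits in the pads at the same pixels as before insertion (top edge rows 372 and 475), so it hasn't slipped. Handing in.

```bash
python3 - <<'E'
from bench import sign_off
print(sign_off())
E
```

```text
the job is handed in; nothing more can be done
None
```

The job is handed in: the shutter is open to its end stop, and the wheel is seated in the socket with the gripper still holding it down. It took about 17.5 s of the 64 s allowed.

- **Shutter:** I gripped the white dispenser's tab and slid it about 44 mm, until it stopped moving and resisted with about 16 N. The shutter still looked fully open in the last pictures.
- **Wheel:** I lifted the clear wheel by its knob and turned it about 22° to line up with the cross. The stem then went in with almost no force until it met the spring.
- **Last checks:** The tool stopped at 80.4 mm, the height worked out for fully home. It held steady there with about 21 N pressing down, against the roughly 7 N the spring needs. The knob had not slipped in the fingers.
- **Disagreements:** The wrist camera placed things about 1 mm off along the jaws, compared with the grips themselves. It was also about 5 mm from the overhead and scene cameras on the dispenser's position. I corrected for the 1 mm before inserting.
- **Not measured:** I had no direct reading of the shutter or plunger travel. I also did not check the bystanders again at the end, though nothing in the moves touched them.

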